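# Restock the indexed paint-pot carousel

### The job

Slide the carousel's shutter fully open, take out the dried-out pot with the black lid and put it in the grey basket, and stand every new paint pot from the table upright in a pocket of its own, indexing the turret by its hub knob to bring the right pockets under the window (the orange-lidded pots stay in the carousel). Then, with the turret clicked in at a detent, slide the shutter fully shut, leaving the paint tubes and the eraser where they are.

Things in the scene. Friction and masses are not known exactly. Their poses are not given: they have to be found in the camera images.
- hood: paint-pot carousel: fixed see-through box 325 mm (x) by 340 mm (y) with its roof's top 97 mm above the table. Origin: on the table under the turret's axis; x points away from the loading window, z up. The roof (5 mm thick) has one opening, the loading window, 100 mm (x) by 116 mm (y), trimmed in yellow; a pot reaches a pocket only through it, and only the pocket that stands under it. A gripper must go in only part open (at most about 95 mm over the backs of its fingers)
- window (a point): middle of the loading window, 100 mm to -x of the hood's origin in the hood's frame, 95 mm above the table
- shutter (a joint): blue sliding shutter over the window: 0 m shut, 0.120 m fully open; slides along +y of the hood, top face 102 mm above the table; needs about 2 N and stays where it is left
- shutter_handle (a point): black handle standing on the shutter: 14 mm thick along the sliding direction (hood y), 46 mm long (hood x), from 102 mm to 134 mm above the table, so it can be pinched from above. Point: 121 mm above the table, in its middle; at joint 0 it lies at x -102.5, y +35 mm in the hood's frame
- turret (a joint): the grey turret inside the hood, rad, counter-clockwise seen from above; it turns either way without end and clicks into a detent every 60 degrees (at multiples of pi/3), with one pocket squarely under the window. About 0.15 N m takes it over the peak half-way; let go within about 25 degrees of a detent it pulls itself in. Its hexagonal black hub knob stands out of the roof
- hub (a point): black hexagonal hub knob that turns the turret: 40 mm across flats, from 103 mm to 137 mm above the table, on the turret's axis. Point: 122 mm above the table. At every detent its pairs of flats face along the directions 30, 90 and 150 degrees from the hood's x
- pocket0 (a point): middle of the floor of pocket 0 of the turret, 22 mm above the table, 100 mm from the axis; the pocket is a square cup 56 mm inside, 14 mm deep, its sides along and across the turret's radius; at joint turret = 0 pocket 0 stands 0 degrees counter-clockwise (seen from above) from the window
- pocket1 (a point): middle of the floor of pocket 1 of the turret, 22 mm above the table, 100 mm from the axis; the pocket is a square cup 56 mm inside, 14 mm deep, its sides along and across the turret's radius; at joint turret = 0 pocket 1 stands 60 degrees counter-clockwise (seen from above) from the window
- pocket2 (a point): middle of the floor of pocket 2 of the turret, 22 mm above the table, 100 mm from the axis; the pocket is a square cup 56 mm inside, 14 mm deep, its sides along and across the turret's radius; at joint turret = 0 pocket 2 stands 120 degrees counter-clockwise (seen from above) from the window
- pocket3 (a point): middle of the floor of pocket 3 of the turret, 22 mm above the table, 100 mm from the axis; the pocket is a square cup 56 mm inside, 14 mm deep, its sides along and across the turret's radius; at joint turret = 0 pocket 3 stands 180 degrees counter-clockwise (seen from above) from the window
- pocket4 (a point): middle of the floor of pocket 4 of the turret, 22 mm above the table, 100 mm from the axis; the pocket is a square cup 56 mm inside, 14 mm deep, its sides along and across the turret's radius; at joint turret = 0 pocket 4 stands 240 degrees counter-clockwise (seen from above) from the window
- pocket5 (a point): middle of the floor of pocket 5 of the turret, 22 mm above the table, 100 mm from the axis; the pocket is a square cup 56 mm inside, 14 mm deep, its sides along and across the turret's radius; at joint turret = 0 pocket 5 stands 300 degrees counter-clockwise (seen from above) from the window
- pot_a_c (a point): new paint pot, white with a red lid, standing on the table to the robot's right (may be absent); 41 mm diameter, 60 mm tall, about 90 g, rigid. Point: its centre, 30 mm above its underside; z along its axis
- pot_b_c (a point): new paint pot, white with a yellow lid, standing on the table to the robot's right (may be absent); 41 mm diameter, 60 mm tall, about 90 g, rigid. Point: its centre, 30 mm above its underside; z along its axis
- pot_c_c (a point): new paint pot, white with a blue lid, standing on the table to the robot's right (may be absent); 41 mm diameter, 60 mm tall, about 90 g, rigid. Point: its centre, 30 mm above its underside; z along its axis
- pot_d_c (a point): new paint pot, white with a green lid, standing on the table to the robot's right (may be absent); 41 mm diameter, 60 mm tall, about 90 g, rigid. Point: its centre, 30 mm above its underside; z along its axis
- kept_a_c (a point): paint pot already in the carousel that stays there, white with an orange lid; 41 mm diameter, 60 mm tall, about 90 g, rigid. Point: its centre, 30 mm above its underside; z along its axis
- kept_b_c (a point): paint pot already in the carousel that stays there, white with an orange lid; 41 mm diameter, 60 mm tall, about 90 g, rigid. Point: its centre, 30 mm above its underside; z along its axis
- spent_c (a point): dried-out pot, grey with a black lid, standing in one of the carousel's pockets at the start; 41 mm diameter, 60 mm tall, about 90 g, rigid. Point: its centre, 30 mm above its underside; z along its axis
- basket: loose open grey basket for spent pots, to the robot's left, 150 mm (x) by 125 mm (y) by 60 mm high, walls 4 mm. Origin: centre of its underside
- tube_a: yellow paint tube, 120 mm long, lying; a bystander. Origin: at its underside
- tube_b: green paint tube, 120 mm long, lying; a bystander. Origin: at its underside
- tube_c: red paint tube, 120 mm long, lying; a bystander. Origin: at its underside
- eraser: eraser, 45 x 22 x 12 mm; a bystander. Origin: at its underside
Mind the look-alikes: they are no part of the job. Leave any pink look-alike of the part that bears pot_d_c alone.

How it is judged:
On the way, in this order (a step that is already met when the one before it is completed fails the run):
1. the shutter is slid fully open (value of joint shutter above 0.105 m), for 0.2 s.
2. the dried-out pot is in the basket and every new pot stands in a pocket, as do the two that stay (x of spent_c in the frame of basket between -0.072 and 0.072 m and y of spent_c in the frame of basket between -0.06 and 0.06 m and z of spent_c in the frame of basket between 0 and 0.06 m and height (world z) of pot_a_c between 0.045 and 0.06 m and angle between each of pot_a_c, pot_b_c, pot_c_c, pot_d_c, kept_a_c, kept_b_c's own z axis and vertical below 0.2 rad and horizontal distance between pot_a_c and hub between 0.083 and 0.117 m and height (world z) of pot_b_c between 0.045 and 0.06 m and horizontal distance between pot_b_c and hub between 0.083 and 0.117 m and height (world z) of pot_c_c between 0.045 and 0.06 m and horizontal distance between pot_c_c and hub between 0.083 and 0.117 m and height (world z) of pot_d_c between 0.045 and 0.06 m and horizontal distance between pot_d_c and hub between 0.083 and 0.117 m and height (world z) of kept_a_c between 0.045 and 0.06 m and horizontal distance between kept_a_c and hub between 0.083 and 0.117 m and height (world z) of kept_b_c between 0.045 and 0.06 m and horizontal distance between kept_b_c and hub between 0.083 and 0.117 m), for 0.3 s.
3. the shutter is slid shut (value of joint shutter below 0.008 m), for 0.2 s.
At the end, for the whole second after the job is handed in: spent pot in the basket; all new and both orange-lidded pots upright (0.2 rad) on the floor of the turret's pockets (83 to 117 mm from its axis), at rest; a pocket within 10 mm of the window middle; shutter within 8 mm of shut (all of step 2 and horizontal distance between any of pocket0, pocket1, pocket2, pocket3, pocket4, pocket5 and window below 0.01 m and value of joint shutter below 0.008 m and linear speed of each of pot_a, pot_b, pot_c, pot_d, kept_a, kept_b, spent below 0.02 m/s); the robot touches nothing.
It fails at once if the tube a is displaced by more than 40 mm (distance of tube_a from where it was at the start of the episode above 0.04 m).
It fails at once if the tube b is displaced by more than 40 mm (distance of tube_b from where it was at the start of the episode above 0.04 m).
It fails at once if the tube c is displaced by more than 40 mm (distance of tube_c from where it was at the start of the episode above 0.04 m).
It fails at once if the eraser is displaced by more than 40 mm (distance of eraser from where it was at the start of the episode above 0.04 m).
Of pot_a, pot_b, pot_c, pot_d only 3 to 4 are there at a start; the rules pass over those that are not, and their reading is None.
At some moment in a run one of basket may be knocked a few centimetres aside while the robot is not near it.
It also fails if it takes over 210 s, if anything falls off the work surface, if the arm or the gripper's body presses on something with over 40 N, if the wrist force passes 120 N, or if a joint passes its speed limit or range.

### The arm

A 6-joint arm with a two-finger parallel gripper is mounted at the origin on the work surface. World frame = base frame: x ahead of the robot, y to its left, z up, the work surface at z = 0. Lengths are in m, angles in rad, forces in N, time in s.
With the tool pointing down it reaches from about 0.3 to 0.825 m from the base axis. Payload 5.4 kg.
Tool frame: the origin (TCP) lies at the very end of the fingers, on their centre line; the grasp point (between the pads) lies 19 mm behind it; z points along the fingers, x is the direction in which the jaws open and shut, and the axes are right-handed (so a half turn about z gives the same grasp; the last joint's range is limited). The gripper opens to 92 mm and grips with 3 to 60 N. Pads are 20 mm wide; open, the fingers measure 128 mm over their backs; the gripper's body (75 mm by 189 mm) begins 69 mm behind the grasp point.
Start: joints at [1.062, 0.158, 1.597, -0, 1.386, -0.21], TCP at [0.169, 0.55, 0.188] pointing down, gripper open.
Joint ranges: [-2.91, 2.91], [-0.94, 2.29], [0.18, 2.7], [-1.29, 4.43], [0.17, 2.64], [-3, 3]. Speed limits (rad/s): [2.57, 2.57, 3.14, 3.14, 3.14, 3.14].

### API

Orientations are given as a rotation vector (axis times angle).
In Python, from workcell import bot gives the robot as it stands. Calls block until the motion is done:
- bot.goto(position, orientation): joint-space move of the TCP to a pose.
- bot.line_to(position, rot=None, max_speed=0.15): straight line of the TCP; rot=None keeps the orientation; max_speed is the mean speed in m/s.
- bot.set_joints(angles): joint-space move.
- bot.set_gripper(opening, newtons=None): opening from 0.0 (shut) to 1.0 (fully open); newtons is the grip in N (None keeps the last); returns when the fingers have stopped.
- bot.hold(seconds).
- bot.inverse_kinematics(position, orientation): joint angles nearest the present ones, or None.
- bot.read_camera(name): name is "scene" or "top" or "wrist"; returns a dict with "pixels" (480x640x3 uint8, blue, green, red), "fx", "fy", "cx", "cy" (pixels), "R" (3x3) and "t" (3): a world point X has camera coordinates R X + t. Camera axes: x right, y down, z forward; pixel columns grow to the right and rows downward; lengths in m; the calibration is good to about 2 mm. The wrist camera is an equidistant fisheye: a pixel r from the principal point sees the ray r / f radians off the axis. A picture is of the moment at which its call begins. There is no depth.
A pose or a line that the arm cannot do raises bot.MotionError and nothing moves.
- bot.job_done(): hands the job in, once; it reports no verdict.
Readings, each from a call of its own:
- bot.current_clock(): time.
- bot.current_joints(): joint angles.
- bot.current_joint_vel(): joint speeds.
- bot.current_effort(): joint torques, N m.
- bot.current_ee_pos(): TCP position.
- bot.current_tool_rot(): TCP orientation.
- bot.current_contact_force(): force on the tool from outside, world axes, zero at the start.
- bot.current_ft_torque(): the same for the moment, N m.
- bot.current_opening(): opening from 0.0 (shut) to 1.0 (fully open).
Only numpy, scipy, OpenCV 4.12 (cv2) and the standard library are available. Lean on these libraries where they do the work, as an engineer would, in place of code of your own. Each camera call takes 0.05 s, during which the arm holds its last target.

## Working session

There is one attempt and no reset: what is moved stays moved. The work goes in short steps, each a Python script; the robot and the scene stay as the last script left them, time stands still between calls to the robot, and variables do not carry over. Pictures are saved under pics/ and viewed, and the job is handed in when it is done.

```bash
ls; mkdir -p pics; python3 - <<'E'
from workcell import bot
import cv2
for n in ["scene","top","wrist"]:
    c=bot.read_camera(n); cv2.imwrite(f"pics/{n}0.png",c["pixels"]); print(n,c["fx"],c["fy"],c["cx"],c["cy"],c["R"],c["t"])
print(bot.current_clock(),bot.current_tool_rot(),bot.current_ee_pos())
E
```

```text
pics
scene 484.1147698066277 484.1147698066277 326.5607791258011 241.37601429008149 [[-0.61250137  0.79037143  0.01245289]
 [ 0.50352206  0.40225365 -0.76462902]
 [-0.60935015 -0.46206601 -0.64435036]] [ 0.2923667  -0.18770753  1.49949543]
top 455.4922992270736 455.4922992270736 315.78454206287586 236.22010109093563 [[-1.51171022e-02 -9.99885658e-01  3.79064934e-04]
 [-9.90729113e-01  1.49274751e-02 -1.35029611e-01]
 [ 1.35008513e-01 -2.41680710e-03 -9.90841491e-01]] [-0.00465949  0.51652522  0.91574266]
wrist 371.64829954431775 371.64829954431775 315.51751165099773 246.51474538063616 [[ 0.29418659  0.95574664 -0.00161685]
 [ 0.91531188 -0.28125276  0.28827253]
 [ 0.27506075 -0.08628584 -0.95754704]] [-0.57575519 -0.03214234  0.39224627]
0.15 [ 2.52689371e+00  1.86567196e+00 -2.04209482e-03] [0.16903401 0.54905837 0.1869775 ]
```

View pics/top0.png

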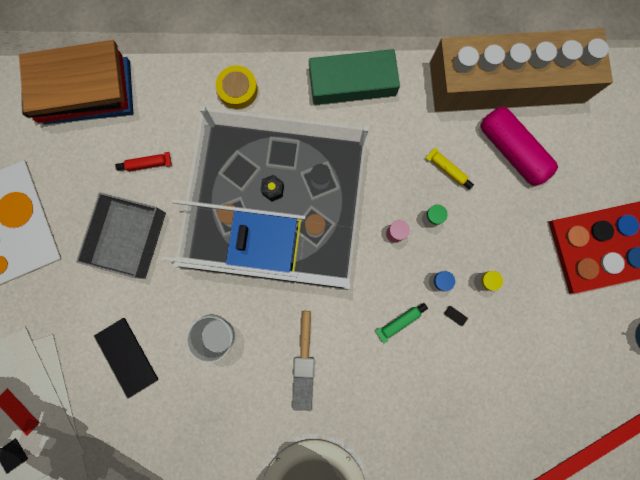

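View pics/scene0.png

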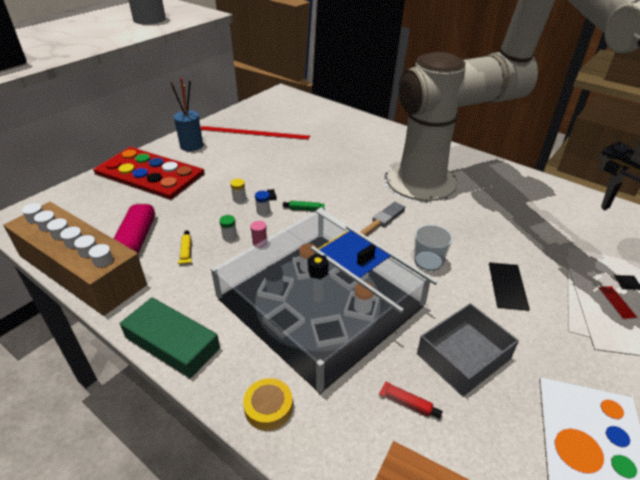

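View pics/wrist0.png

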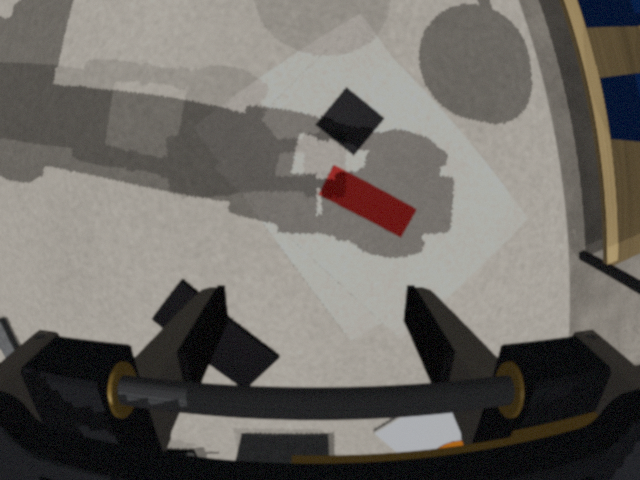

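```bash
python3 - <<'E'
import cv2
im=cv2.imread("pics/top0.png")
cv2.imwrite("pics/hood_crop.png",cv2.resize(im[100:295,165:375],None,fx=3.8,fy=3,interpolation=cv2.INTER_CUBIC)[:600,:800])
cv2.imwrite("pics/pots_crop.png",cv2.resize(im[180:330,370:530],None,fx=4,fy=4,interpolation=cv2.INTER_CUBIC))
E
```

```text
(no output)
```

View pics/hood_crop.png

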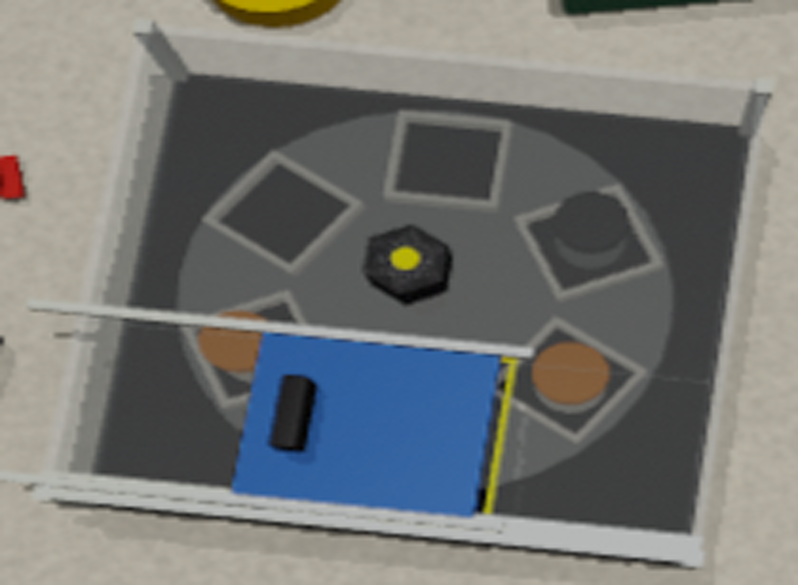

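View pics/pots_crop.png

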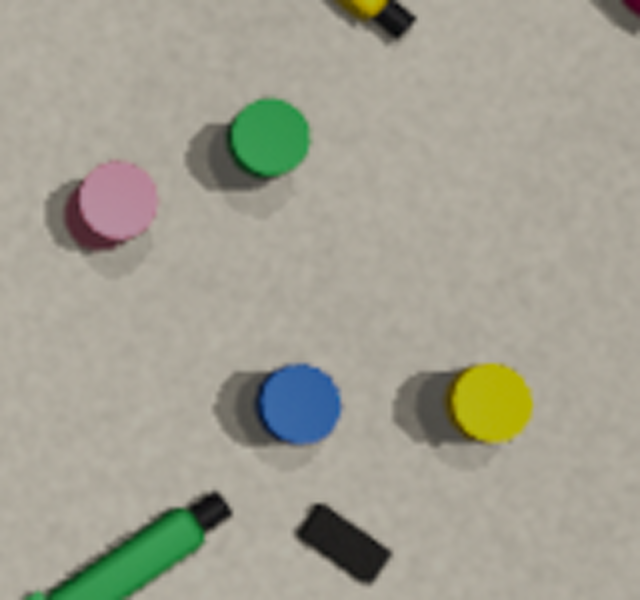

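```bash
cat > h.py <<'E'
from workcell import bot
import numpy as np, cv2
from scipy.spatial.transform import Rotation as Rn
def ray(c,u,v):
    x=(u-c["cx"])/c["fx"]; y=(v-c["cy"])/c["fy"]
    R=np.array(c["R"]);t=np.array(c["t"]); return -R.T@t, R.T@np.array([x,y,1.0])
def back(c,u,v,z):
    o,d=ray(c,u,v); return o+d*(z-o[2])/d[2]
def proj(c,X):
    p=np.array(c["R"])@np.array(X)+np.array(c["t"]); return np.array([c["fx"]*p[0]/p[2]+c["cx"],c["fy"]*p[1]/p[2]+c["cy"]])
E
python3 - <<'E'
from h import *
c=bot.read_camera("top"); s=bot.read_camera("scene")
f=lambda u,v:(165+u/3.8,100+v/3)
for n,p,z in [("hub",f(405,260),.137),("TL",f(140,26),.097),("TR",f(770,86),.097),("BL",f(38,493),.097),("BR",f(700,558),.097),("handle",f(294,410),.134),("kept1",f(232,342),.082),("kept2",f(571,373),.082),("spent",f(592,221),.082),("pocketTop",f(449,157),.036),("pocketTL",f(283,211),.036),
 ("trimTop",f(512,360),.099),("trimBot",f(489,512),.099),
 ("green",(370+270/4,180+138/4),.06),("blue",(370+300/4,180+405/4),.06),("yellow",(370+491/4,180+404/4),.06),("pink",(370+118/4,180+201/4),.06)]:
    X=back(c,*p,z); print(n,np.round(p,1),np.round(X,4), "scene",np.round(proj(s,X)))
hub=back(c,*f(405,260),.137)
for n,p in [("bTL",(97,195)),("bTR",(165,209)),("bBR",(146,277)),("bBL",(79,260))]: print(n,np.round(back(c,*p,.06),4))
# hsv centroids
im=c["pixels"]
hsv=cv2.cvtColor(im,cv2.COLOR_BGR2HSV)
for n,(lo,hi),(x0,y0,x1,y1) in [("green",(45,80),(420,200,455,235)),("blue",(100,125),(430,265,460,297)),("yellow",(20,35),(478,265,508,297))]:
    m=(hsv[...,0]>=lo)&(hsv[...,0]<=hi)&(hsv[...,1]>120); k=np.zeros_like(m);k[y0:y1,x0:x1]=1;m&=k
    v,u=np.nonzero(m); print(n,u.mean(),v.mean(),m.sum(),back(c,u.mean(),v.mean(),.06))
hs=cv2.cvtColor(s["pixels"],cv2.COLOR_BGR2HSV)
E
```

```text
hub [271.6 186.7] [0.5982 0.0699 0.137 ] scene [318. 259.]
TL [201.8 108.7] [0.7724 0.2147 0.097 ] scene [321. 361.]
TR [367.6 128.7] [ 0.7251 -0.1201  0.097 ] scene [213. 267.]
BL [175.  264.3] [0.4572 0.2607 0.097 ] scene [429. 276.]
BR [349.2 286. ] [ 0.4105 -0.0751  0.097 ] scene [320. 208.]
handle [242.4 236.7] [0.5041 0.1249 0.134 ] scene [365. 248.]
kept1 [226.1 214. ] [0.5575 0.1661 0.082 ] scene [366. 287.]
kept2 [315.3 224.3] [ 0.5339 -0.0117  0.082 ] scene [308. 247.]
spent [320.8 173.7] [ 0.6374 -0.0244  0.082 ] scene [274. 269.]
pocketTop [283.2 152.3] [0.6984 0.0546 0.036 ] scene [283. 316.]
pocketTL [239.5 170.3] [0.6601 0.1477 0.036 ] scene [329. 326.]
trimTop [299.7 220. ] [0.5402 0.0186 0.099 ] scene [317. 248.]
trimBot [293.7 270.7] [0.4414 0.0313 0.099 ] scene [347. 229.]
green [437.5 214.5] [ 0.5541 -0.262   0.06  ] scene [228. 218.]
blue [445.  281.2] [ 0.418  -0.2701  0.06  ] scene [262. 193.]
yellow [492.8 281. ] [ 0.417  -0.3659  0.06  ] scene [238. 181.]
pink [399.5 230.2] [ 0.5227 -0.183   0.06  ] scene [259. 224.]
bTL [0.6053 0.4363 0.06  ]
bTR [0.5739 0.2956 0.06  ]
bBR [0.4355 0.3296 0.06  ]
bBL [0.4718 0.4659 0.06  ]
green 436.7266666666667 214.06333333333333 300 [ 0.55500916 -0.26048179  0.06      ]
blue 444.1044303797468 280.57911392405066 316 [ 0.41933664 -0.26837043  0.06      ]
yellow 491.66379310344826 280.37931034482756 348 [ 0.41829466 -0.3637874   0.06      ]
```

```bash
cat >> h.py <<'E'
def rv(adeg):
    a=np.radians(adeg)/2; return np.pi*np.array([np.cos(a),np.sin(a),0])
def fproj(c,X):
    p=np.array(c["R"])@np.array(X)+np.array(c["t"]); th=np.arctan2(np.hypot(p[0],p[1]),p[2]); r=c["fx"]*th; q=p[:2]/np.hypot(p[0],p[1])
    return np.array([c["cx"]+r*q[0],c["cy"]+r*q[1]])
def fback(c,u,v,z):
    d=np.array([u-c["cx"],v-c["cy"]]); r=np.hypot(*d); th=r/c["fx"]; d=d/max(r,1e-9)
    R=np.array(c["R"]);t=np.array(c["t"]); o=-R.T@t; w=R.T@np.array([np.sin(th)*d[0],np.sin(th)*d[1],np.cos(th)])
    return o+w*(z-o[2])/w[2]
E
python3 - <<'E'
from h import *
bot.goto([0.45,0.07,0.36],rv(82))
c=bot.read_camera("wrist"); cv2.imwrite("pics/w1.png",c["pixels"])
import json
json.dump({k:(np.array(c[k]).tolist()) for k in ["fx","cx","cy","R","t"]},open("w1.json","w"))
for n,X in [("hub",[.599,.0705,.137]),("handle",[.5041,.125,.134]),("win",[.5,.0846,.097])]: print(n,fproj(c,X))
t=bot.read_camera("top"); cv2.imwrite("pics/top1.png",t["pixels"])
print(bot.current_joints(),bot.current_ee_pos(),bot.current_clock())
E
```

```text
hub [330.1601061 323.9262821]
handle [365.35189666 247.29578829]
win [330.30466126 240.08423805]
[-1.10838722e-01 -2.10829206e-01  1.62561998e+00  8.37065537e-05
  1.72738752e+00 -1.54311601e+00] [0.44987251 0.07060083 0.35969667] 2.4417
```

View pics/w1.png

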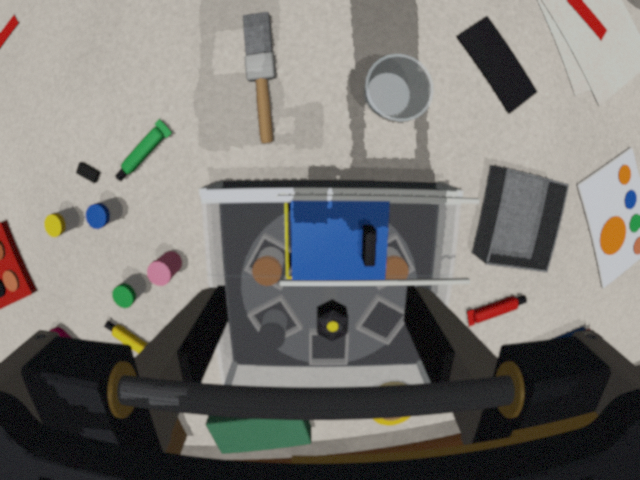

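```bash
cat >> h.py <<'E'
def cen(im,box,hr,smin=100,vmin=60):
    hsv=cv2.cvtColor(im,cv2.COLOR_BGR2HSV); x0,y0,x1,y1=box
    h=hsv[y0:y1,x0:x1]; m=(h[...,0]>=hr[0])&(h[...,0]<=hr[1])&(h[...,1]>smin)&(h[...,2]>vmin)
    v,u=np.nonzero(m); return u.mean()+x0,v.mean()+y0,m.sum()
E
python3 - <<'E'
from h import *
w=bot.read_camera("wrist");s=bot.read_camera("scene");t={**s}
tp=bot.read_camera("top");im0=cv2.imread("pics/top0.png")
print("cam w",-np.array(w["R"]).T@w["t"])
p=cen(w["pixels"],(315,310,350,345),(20,35)); print("w dot",p,fback(w,p[0],p[1],.138))
p=cen(im0,(262,178,282,197),(20,35)); print("t dot",p,back(tp,p[0],p[1],.138))
p=cen(s["pixels"],(308,250,328,268),(20,35)); print("s dot",p,back(s,p[0],p[1],.138))
# black handle in wrist & top
def dark(im,box,th):
    x0,y0,x1,y1=box; g=im[y0:y1,x0:x1].max(2); v,u=np.nonzero(g<th); return u.mean()+x0,v.mean()+y0,len(u)
for n,im,box,f,c in [("w",w["pixels"],(355,215,385,275),fback,w),("t",im0,(232,220,254,255),back,tp)]:
    p=dark(im,box,70); print(n,"handle",p,f(c,p[0],p[1],.125))
for n,box,hr in [("green",(105,275,140,312),(45,80)),("blue",(82,200,115,232),(100,125)),("yellow",(40,210,68,240),(20,35)),("pink",(145,250,180,285),(150,180))]:
    p=cen(w["pixels"],box,hr,80); print("w",n,p,fback(w,p[0],p[1],.056))
for n,box,hr in [("green",(215,208,242,226),(45,80)),("blue",(252,186,275,203),(100,125)),("yellow",(228,175,248,190),(20,35))]:
    p=cen(s["pixels"],box,hr,80); print("s",n,p,back(s,p[0],p[1],.056))
cv2.imwrite("pics/w1c.png",cv2.resize(w["pixels"][170:370,200:480],None,fx=2.8,fy=2.8,interpolation=cv2.INTER_CUBIC))
E
```

```text
cam w [0.36891075 0.08361314 0.55683704]
w dot (np.float64(332.1940298507463), np.float64(326.05223880597015), np.int64(134)) [0.60192973 0.07275786 0.138     ]
t dot (np.float64(271.25), np.float64(185.55357142857142), np.int64(56)) [0.60015242 0.07039903 0.138     ]
s dot (np.float64(317.59574468085106), np.float64(259.63829787234044), np.int64(47)) [0.60175316 0.0705514  0.138     ]
w handle (np.float64(368.4233870967742), np.float64(243.7358870967742), 496) [0.5029732  0.13009699 0.125     ]
t handle (np.float64(241.94930875576037), np.float64(237.3548387096774), 217) [0.50407591 0.12712893 0.125     ]
w green (np.float64(123.20626631853786), np.float64(295.45953002610963), np.int64(383)) [ 0.55742631 -0.25901158  0.056     ]
w blue (np.float64(97.10816777041943), np.float64(215.41942604856513), np.int64(453)) [ 0.42129027 -0.26657137  0.056     ]
w yellow (np.float64(54.41626794258373), np.float64(224.42583732057417), np.int64(418)) [ 0.42030339 -0.36176936  0.056     ]
w pink (np.float64(164.0580551523948), np.float64(267.77939042089986), np.int64(689)) [ 0.51982888 -0.16982054  0.056     ]
s green (np.float64(226.8015873015873), np.float64(219.6904761904762), np.int64(126)) [ 0.55750557 -0.26345994  0.056     ]
s blue (np.float64(262.0081967213115), np.float64(195.12295081967213), np.int64(122)) [ 0.42050776 -0.26959403  0.056     ]
s yellow (np.float64(236.97297297297297), np.float64(183.55405405405406), np.int64(148)) [ 0.42315476 -0.36457596  0.056     ]
```

View pics/w1c.png

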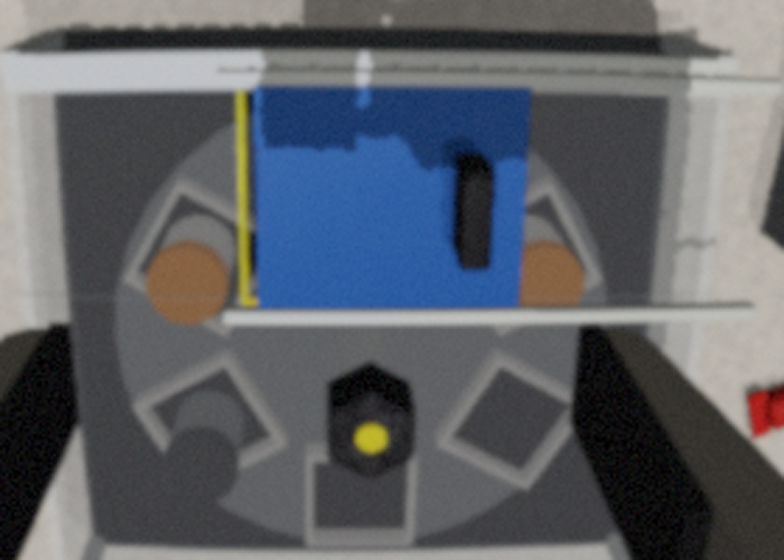

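```bash
cat >> h.py <<'E'
HUB=np.array([.6010,.0710]); YAW=-8.1
def H(x,y,z):
    a=np.radians(YAW); return np.array([HUB[0]+x*np.cos(a)-y*np.sin(a),HUB[1]+x*np.sin(a)+y*np.cos(a),z])
def F(): return np.round(bot.current_contact_force(),1)
E
python3 - <<'E'
from h import *
bot.set_gripper(0.5,20)
p=H(-.1025,.043,.107); print(p)
bot.goto(p+[0,0,.10],rv(90+YAW)); 
bot.line_to(p,max_speed=.15); print(F())
bot.set_gripper(0,20); print(bot.current_opening(),F())
q=H(-.1025,.035+.118,.107)
bot.line_to(q,max_speed=.1); print(bot.current_ee_pos()-q,F())
bot.hold(.3)
c=bot.read_camera("top"); cv2.imwrite("pics/top2.png",c["pixels"][100:300,160:380])
bot.set_gripper(0.5); bot.line_to(q+[0,0,.1]); print(F(),bot.current_clock())
bot.goto(np.array([.45,.2,.36]),rv(90+YAW))
w=bot.read_camera("wrist"); cv2.imwrite("pics/w2.png",w["pixels"])
c=bot.read_camera("top"); cv2.imwrite("pics/top3.png",cv2.resize(c["pixels"][95:300,160:380],None,fx=2.8,fy=2.8,interpolation=cv2.INTER_CUBIC))
E
```

```text
[0.50558133 0.12801339 0.107     ]
[-0.5 -0.1  0.8]
0.004490665007707557 [0.  0.8 4.6]
[0.00046644 0.00075329 0.0004334 ] [1.  0.8 4.5]
[ 0.6 -0.4 -0.1] 8.9333
```

View pics/w2.png

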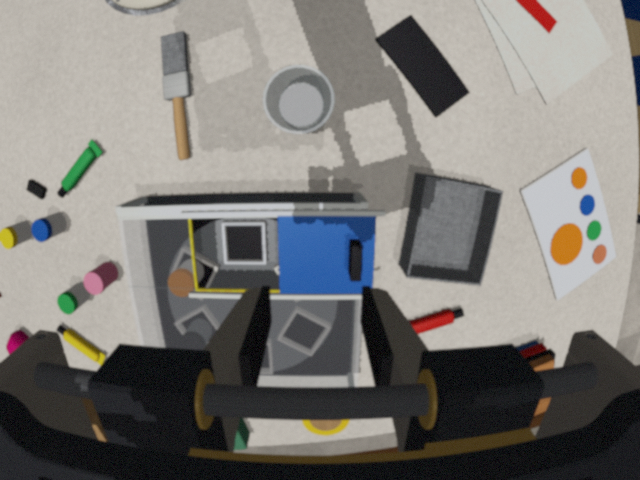

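View pics/top3.png

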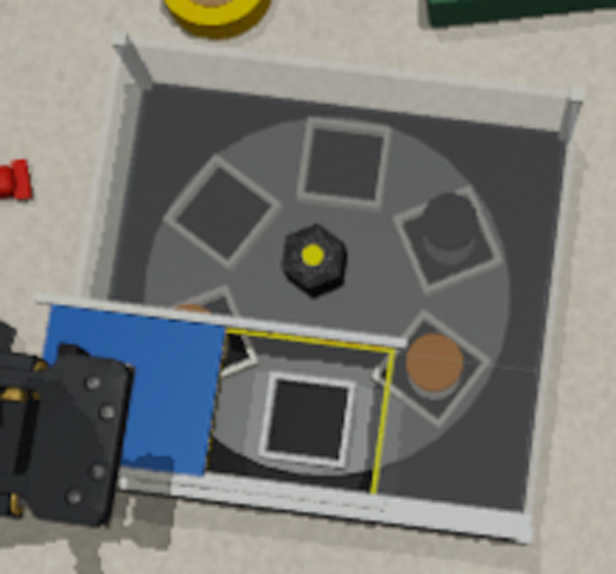

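```bash
python3 - <<'E'
from h import *
im=cv2.imread("pics/top2.png"); cv2.imwrite("pics/top2b.png",cv2.resize(im,None,fx=2.8,fy=2.8,interpolation=cv2.INTER_CUBIC))
w=bot.read_camera("wrist");im=w["pixels"]
def dark(im,box,th):
    x0,y0,x1,y1=box; g=im[y0:y1,x0:x1].max(2); v,u=np.nonzero(g<th); return u.mean()+x0,v.mean()+y0,len(u)
p=dark(im,(343,232,372,287),70); X=fback(w,p[0],p[1],.125); print(p,X, "expect",H(-.1025,.153,.125)); print(bot.current_opening())
for o in [.3,.6]:
    bot.set_gripper(o); print(o,bot.current_opening())
cv2.imwrite("pics/w3.png",bot.read_camera("wrist")["pixels"])
E
```

```text
(np.float64(355.0990990990991), np.float64(260.2184684684685), 444) [0.51926462 0.24032905 0.125     ] expect [0.52108046 0.236916   0.125     ]
0.4990473107159471
0.3 0.29872197627145647
0.6 0.599452845778704
```

View pics/top2b.png

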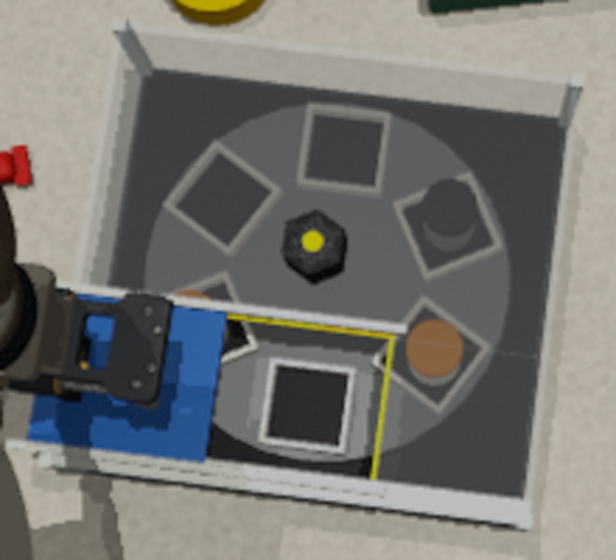

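View pics/w3.png

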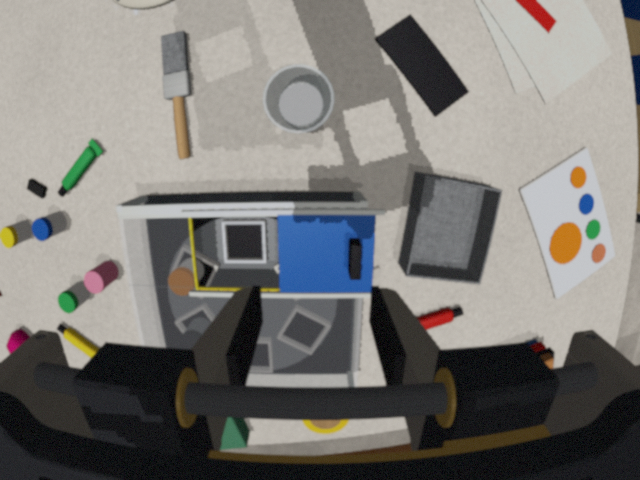

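```bash
cat >> h.py <<'E'
A=90+YAW
def pick(xy,a=A,z=.021,up=.2,opn=.62,bz=.10):
    p=np.array([xy[0],xy[1],z])
    bot.set_gripper(opn,20); bot.goto(p+[0,0,bz],rv(a)); bot.line_to(p,max_speed=.15)
    bot.set_gripper(0,20); print("grip",bot.current_opening(),F()); bot.line_to([p[0],p[1],up],max_speed=.25); print("lift",bot.current_opening(),F())
def place_win():
    p=H(-.1,0,.044)
    bot.goto(p+[0,0,.156],rv(A)); bot.line_to(p+[0,0,.02],max_speed=.2); print("low",F())
    bot.line_to(p,max_speed=.06); print("placed",F(),np.round(bot.current_ee_pos()-p,4))
    bot.set_gripper(.57); bot.line_to(p+[0,0,.13],max_speed=.2); print(F(),bot.current_clock())
def snap(tag):
    t=bot.read_camera("top"); cv2.imwrite(f"pics/{tag}_t.png",cv2.resize(t["pixels"][95:325,60:520],None,fx=1.7,fy=1.7,interpolation=cv2.INTER_CUBIC))
    return t
E
python3 - <<'E'
from h import *
pick([.4205,-.268])
snap("s1")
place_win()
bot.goto([.45,-.1,.3],rv(A)); snap("s2")
E
```

```text
grip 0.4380515611110185 [0.4 0.3 4.1]
lift 0.43506162552665084 [-0.9 -0.1 -0.5]
low [-0.1  0.  -0.5]
placed [-0.2 -0.2 -0.4] [-0.0003  0.0001 -0.0004]
[-0.4 -0.  -0.1] 19.0167
```

View pics/s2_t.png

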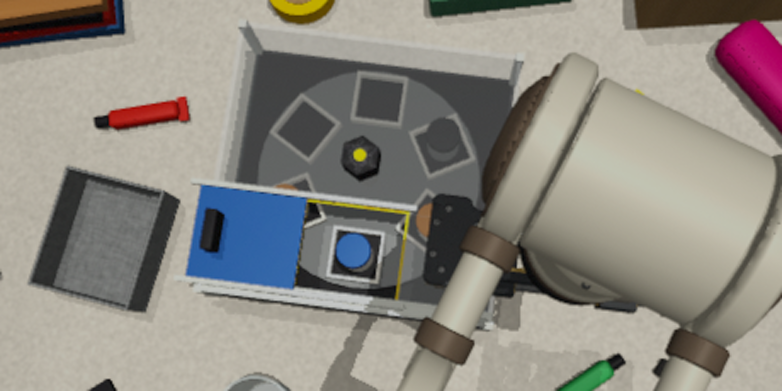

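```bash
cat >> h.py <<'E'
def turn(a0,a1,over=0):
    p=np.array([HUB[0],HUB[1],.107])
    bot.set_gripper(.62,30); bot.goto(p+[0,0,.08],rv(a0)); bot.line_to(p,max_speed=.15); print("down",F())
    bot.set_gripper(0,30); print("hub grip",bot.current_opening(),F())
    n=int(np.ceil(abs(a1-a0)/30))
    for k in range(1,n+1): bot.goto(p,rv(a0+(a1-a0)*k/n)); print(k,F(),np.round(bot.current_ft_torque(),2))
    bot.hold(.2)
    bot.set_gripper(.62,20); bot.line_to(p+[0,0,.09],max_speed=.2); print("up",F(),bot.current_clock())
E
python3 - <<'E'
from h import *
p=[*HUB,.107]
for a in (A+60,A,A-60): print(a,bot.inverse_kinematics(p,rv(a)))
turn(A+60,A-60)
bot.goto([.45,.2,.33],rv(A)); snap("s3")
cv2.imwrite("pics/w4.png",bot.read_camera("wrist")["pixels"])
E
```

```text
141.9 [-8.18512720e-02  3.05558015e-01  1.58790073e+00 -4.44089210e-16
  1.24813391e+00 -2.55847348e+00]
81.9 [-8.18512720e-02  3.05558015e-01  1.58790073e+00 -4.44089210e-16
  1.24813391e+00 -1.51127593e+00]
21.900000000000006 [-8.18512720e-02  3.05558015e-01  1.58790073e+00 -4.44089210e-16
  1.24813391e+00 -4.64078378e-01]
down [0.1 0.4 0.2]
hub grip 0.4208801074246926 [-0.4 -0.4  5.4]
1 [-0.5  0.4  6.1] [0.04 0.11 0.  ]
2 [-0.2  0.2  5.5] [-0.06  0.09 -0.02]
3 [-0.8  0.2  5.3] [-0.03  0.11 -0.03]
4 [-0.1  0.6  4.5] [-0.09  0.19 -0.04]
up [-0.4 -0.8 -0.9] 25.9
```

View pics/s3_t.png

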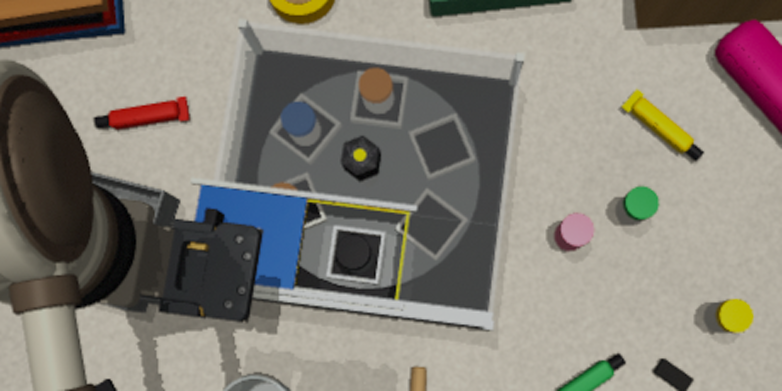

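View pics/w4.png

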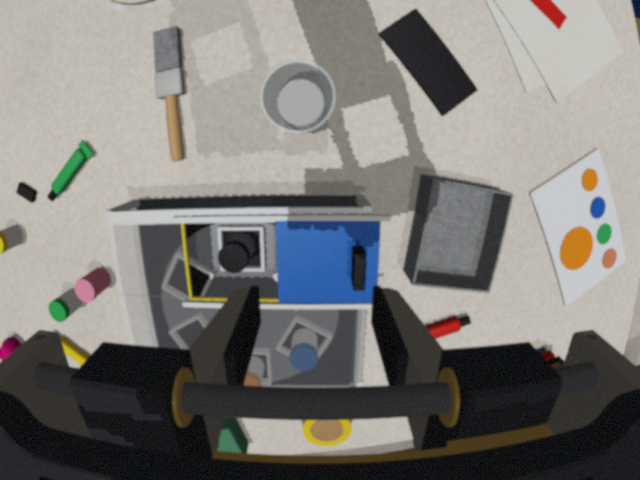

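```bash
python3 - <<'E'
from h import *
c=bot.read_camera("top")
g=c["pixels"][225:265,250:285].max(2)
cv2.imwrite("pics/sp.png",cv2.resize(c["pixels"][215:275,230:305],None,fx=8,fy=8,interpolation=cv2.INTER_CUBIC))
m=cv2.resize(c["pixels"][215:275,230:305],None,fx=1,fy=1).max(2)
print("win px",proj(c,H(-.1,0,.082)),"pocket rim",proj(c,H(-.1,0,.036)))
E
```

```text
win px [266.65456633 240.95613716] pocket rim [269.00919133 243.71389678]
```

View pics/sp.png

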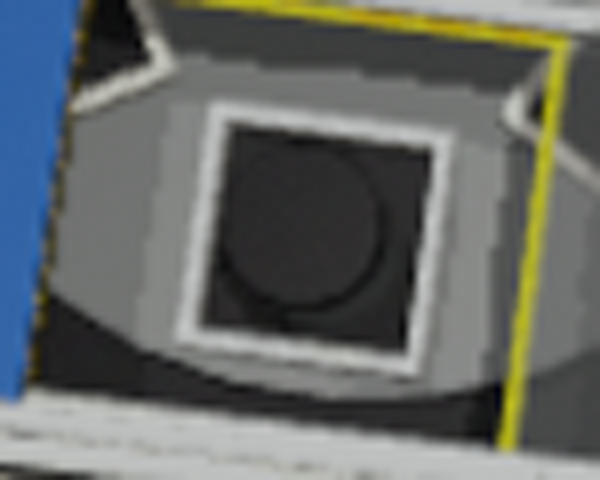

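```bash
python3 - <<'E'
from h import *
p=H(-.1022,-.0008,.044)
pick(p[:2],z=.044,up=.21,opn=.57,bz=.14)
bot.goto([.45,-.1,.3],rv(A))
snap("s4"); c=bot.read_camera("top"); print(bot.current_opening())
cv2.imwrite("pics/bk.png",cv2.resize(c["pixels"][180:290,60:185],None,fx=5,fy=5,interpolation=cv2.INTER_CUBIC))
E
```

```text
grip 0.4342843479412696 [-0.5 -1.4  3.5]
lift 0.4381967138070182 [ 0.1  0.5 -1.7]
0.43366549564589624
```

View pics/s4_t.png

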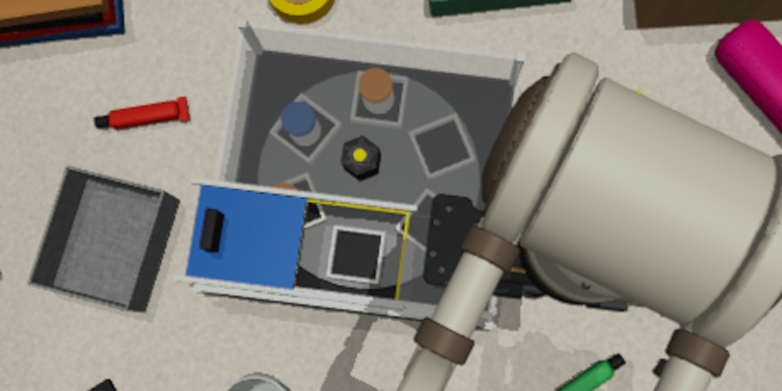

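View pics/bk.png

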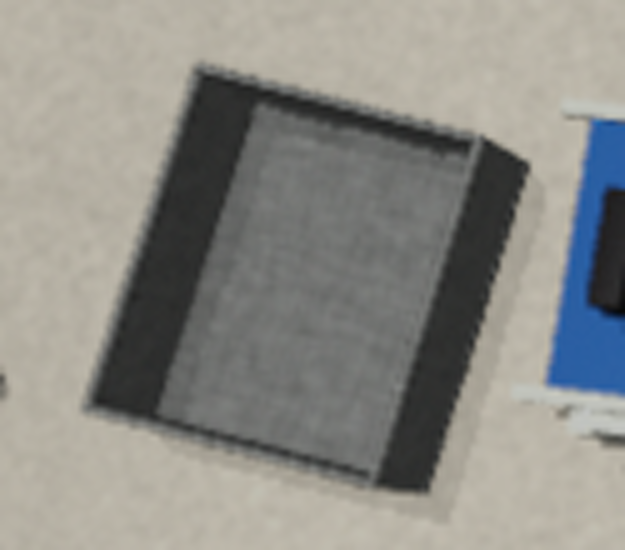

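```bash
cat >> h.py <<'E'
def basket(c,crop,x0=60,y0=180,k=5):
    P=np.array([back(c,x0+(u+.5)/k-.5,y0+(v+.5)/k-.5,.06)[:2] for u,v in crop]); # TL TR BR BL
    d=(P[0]-P[3])+(P[1]-P[2]); print(np.round(P,3),[np.round(np.linalg.norm(P[i]-P[(i+1)%4]),3) for i in range(4)])
    return P.mean(0),np.degrees(np.arctan2(d[1],d[0]))
E
python3 - <<'E'
from h import *
c=bot.read_camera("top")
o,a=basket(c,[(198,66),(482,138),(377,485),(88,408)]); print(o,a)
p=np.array([o[0],o[1],.032])
bot.goto(p+[0,0,.17],rv(a)); bot.line_to(p+[0,0,.02],max_speed=.2); bot.line_to(p,max_speed=.06); print(F())
bot.set_gripper(.6); bot.line_to(p+[0,0,.15],max_speed=.2); print(F(),bot.current_clock())
bot.goto([.4205,-.2,.3],rv(A)); snap("s5")
E
```

```text
[[0.61  0.432]
 [0.578 0.314]
 [0.437 0.352]
 [0.469 0.469]] [np.float64(0.122), np.float64(0.146), np.float64(0.122), np.float64(0.145)]
[0.52348043 0.39183297] -14.90526760179717
[-0.  -0.2 -0.9]
[ 0.6  0.6 -0.6] 36.2583
```

View pics/s5_t.png

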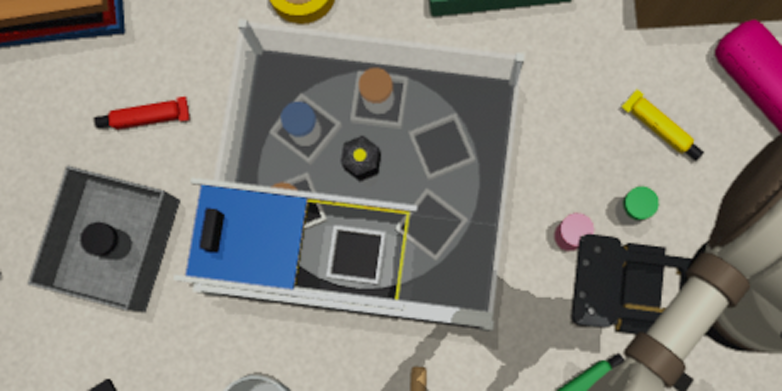

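Spent pot (crop 98,240) stands in the basket. Next come the yellow pot into the window pocket, a −60° index, then the green pot.

```bash
python3 - <<'E'
from h import *
pick([.4205,-.3635])
place_win()
turn(A,A-60)
bot.goto([.45,.2,.33],rv(A)); snap("s6")
E
```

```text
grip 0.43680635600207485 [-0.1 -0.3  4. ]
lift 0.4369224474413409 [ 0.4 -0.6 -2.4]
low [-0.3  0.3 -2.2]
placed [-0.3 -1.4 -1.1] [-0.0002  0.0001 -0.0003]
[-0.3  0.6 -0.7] 46.1583
down [-0.3 -0.2  2. ]
hub grip 0.41940520770906214 [-0.5  0.6  5.7]
1 [-0.4  0.7  5.6] [-0.01  0.15 -0.03]
2 [-0.3  0.6  4.9] [-0.07  0.2   0.03]
up [-0.3  0.5 -0.2] 50.425
```

View pics/s6_t.png

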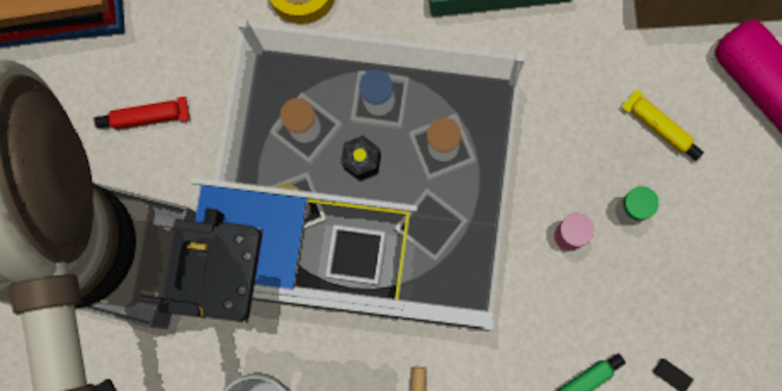

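```bash
python3 - <<'E'
from h import *
pick([.5567,-.261])
place_win()
bot.goto([.4,-.15,.33],rv(A)); snap("s7")
c=bot.read_camera("scene"); cv2.imwrite("pics/s7_s.png",c["pixels"])
E
```

```text
grip 0.436556923483698 [ 0.9 -0.9  4.1]
lift 0.43722667269917675 [-0.4  0.1 -2.4]
low [ 0.2 -0.1 -0.7]
placed [-0.2 -0.1  0.5] [ 0.      0.     -0.0003]
[ 0.6  0.3 -0.3] 59.4083
```

View pics/s7_t.png

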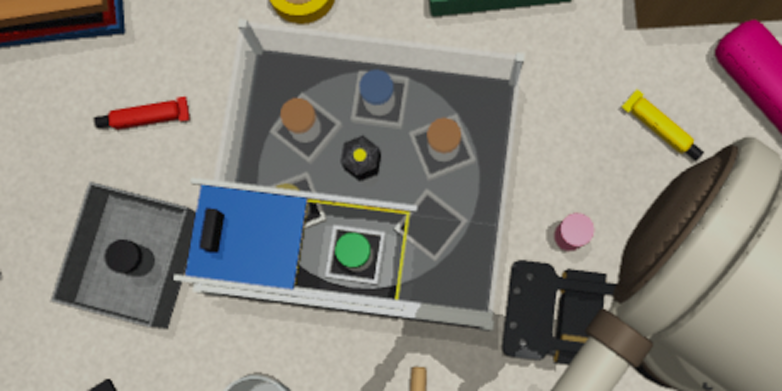

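View pics/s7_s.png

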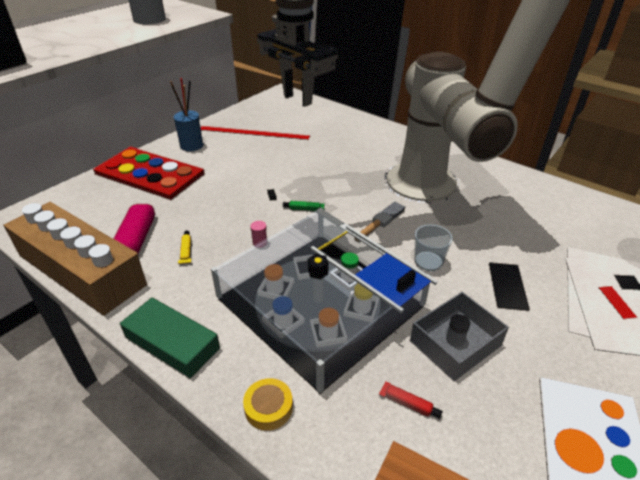

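```bash
python3 - <<'E'
from h import *
bot.set_gripper(.5,20)
q=H(-.1025,.154,.107)
bot.goto(q+[0,0,.1],rv(A)); bot.line_to(q); print(F())
bot.set_gripper(0,20); print(bot.current_opening(),F())
e=H(-.1025,.0355,.107)
bot.line_to(e,max_speed=.1); print(F(),np.round(bot.current_ee_pos()-e,4)); bot.hold(.3)
bot.set_gripper(.4); bot.line_to(e+[0,0,.1]); print(F(),bot.current_clock())
bot.goto([.35,-.25,.33],rv(A)); c=bot.read_camera("top")
cv2.imwrite("pics/f_t.png",cv2.resize(c["pixels"][95:300,160:380],None,fx=2.8,fy=2.8,interpolation=cv2.INTER_CUBIC)); snap("f")
E
```

```text
[ 0.7 -0.   0.9]
0.0007836690394118774 [-0.2 -0.9  3.5]
[1.1 0.4 5.6] [ 0.0002 -0.0014  0.0004]
[-0.3 -0.6 -0.4] 67.2583
```

View pics/f_t.png

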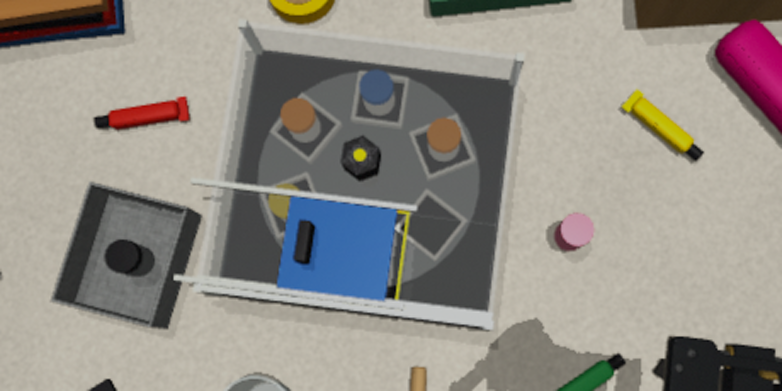

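```bash
python3 - <<'E'
from h import *
def dark(im,box,th):
    x0,y0,x1,y1=box; g=im[y0:y1,x0:x1].max(2); v,u=np.nonzero(g<th); return u.mean()+x0,v.mean()+y0,len(u)
c=bot.read_camera("top"); im=c["pixels"]
im0=cv2.imread("pics/top0.png")
for i in (im0,im):
    p=dark(i,(228,218,256,258),70); X=back(c,p[0],p[1],.125); a=np.radians(YAW); d=X[:2]-HUB
    print(p,X,"hood",d[0]*np.cos(a)+d[1]*np.sin(a),-d[0]*np.sin(a)+d[1]*np.cos(a))
cv2.imwrite("pics/cmp.png",np.vstack([cv2.resize(i[205:280,215:315],None,fx=4,fy=4,interpolation=cv2.INTER_CUBIC) for i in (im0,im)]))
bot.goto(H(-.2,.035,.2),rv(A)); w=bot.read_camera("wrist"); cv2.imwrite("pics/w9.png",w["pixels"])
for j in (0,.005,.01): print(j,fproj(w,H(-.1025,.035+j,.134)))
for y in (-.058,.058): print("trim",y,fproj(w,H(-.1,y,.097)))
E
```

```text
(np.float64(241.36563876651982), np.float64(237.02643171806167), 227) [0.50471801 0.12823462 0.125     ] hood -0.10338587725642102 0.04309737739764817
(np.float64(238.6880733944954), np.float64(237.21559633027522), 218) [0.50443383 0.1332847  0.125     ] hood -0.1043787829347558 0.048057038573964025
0 [314.21090353 359.3047655 ]
0.005 [320.13436267 359.29681448]
0.01 [326.05561332 359.27012272]
trim -0.058 [217.20415348 337.35511795]
trim 0.058 [338.9213214  339.32569067]
```

View pics/cmp.png

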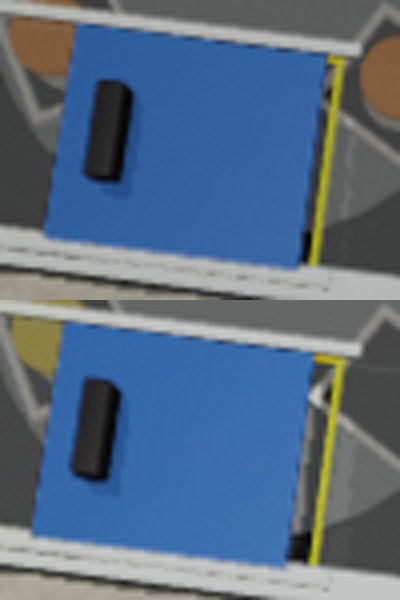

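View pics/w9.png

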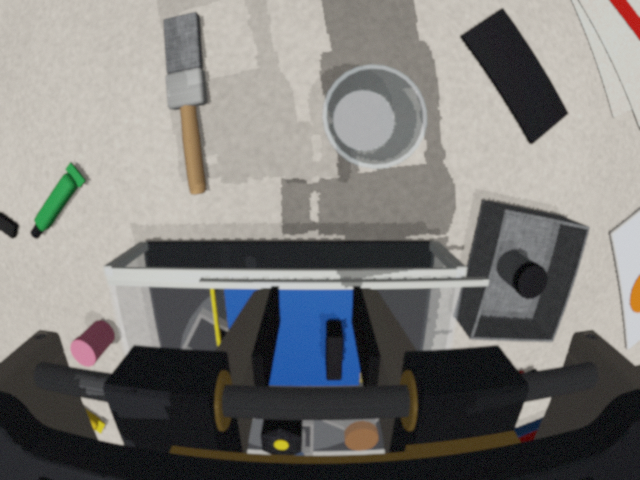

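```bash
python3 - <<'E'
from h import *
bot.set_gripper(0,20)
s=H(-.1025,.086,.112)
bot.goto(s+[0,0,.1],rv(A)); bot.line_to(s); print(F(),bot.current_opening())
ydir=(H(0,1,0)-H(0,0,0))[:2]
for k in range(40):
    y=.080-.002*k
    bot.line_to(H(-.1025,y,.112),max_speed=.04)
    f=np.array(bot.current_contact_force()); fy=f[:2]@ydir
    d=np.array(bot.current_ee_pos())[:2]-HUB; 
    yy=d@ydir
    print(round(y,3),round(yy,4),round(float(fy),1))
    if abs(fy)>9: break
    if y<.048: break
c=bot.read_camera("wrist"); cv2.imwrite("pics/w10.png",c["pixels"]); print(F())
E
```

```text
[0.3 0.3 0.7] 0.0022074898684177084
0.08 0.0798 0.8
0.078 0.0779 0.2
0.076 0.0759 -0.2
0.074 0.0739 -0.3
0.072 0.0719 0.9
0.07 0.0699 0.1
0.068 0.0679 0.1
0.066 0.0659 0.1
0.064 0.0639 -0.0
0.062 0.0619 0.1
0.06 0.0599 -0.4
0.058 0.0579 0.3
0.056 0.0559 -0.8
0.054 0.0539 0.5
0.052 0.0519 0.2
0.05 0.0499 -0.5
0.048 0.0479 -0.1
0.046 0.0459 0.8
[ 0.8 -0.2 -0.6]
```

View pics/w10.png

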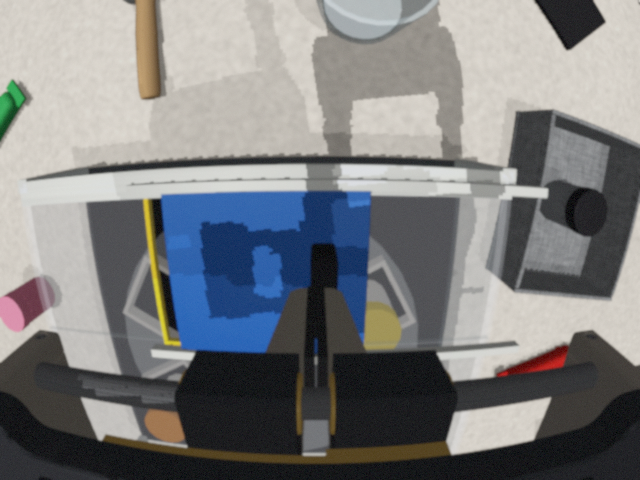

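```bash
python3 - <<'E'
from h import *
w=bot.read_camera("wrist")
p=np.array(bot.current_ee_pos()); print(p, bot.current_tool_rot())
print("tcp",fproj(w,p),"grasp",fproj(w,p+[0,0,.019]),"50up",fproj(w,p+[0,0,.06]))
for x in (-.1255,-.0795): 
  for z in (.102,.134): print(x,z,fproj(w,H(x,.046,z)))
t=bot.read_camera("scene"); cv2.imwrite("pics/sc2.png",cv2.resize(t["pixels"][180:320,270:450],None,fx=4,fy=4,interpolation=cv2.INTER_CUBIC))
cv2.imwrite("pics/w10c.png",cv2.resize(w["pixels"][180:400,220:420],None,fx=2.7,fy=2.7,interpolation=cv2.INTER_CUBIC))
E
```

```text
[0.50599132 0.13098765 0.11197852] [-2.37279939e+00 -2.05887973e+00 -1.79994168e-05]
tcp [312.5774196 284.3649841] grasp [312.31190874 298.21129328] 50up [311.55665949 338.20124802]
-0.1255 0.102 [312.60626037 241.024364  ]
-0.1255 0.134 [312.12463892 258.69341859]
-0.0795 0.102 [312.79822878 312.25107213]
-0.0795 0.134 [312.40979178 338.63090774]
```

View pics/sc2.png

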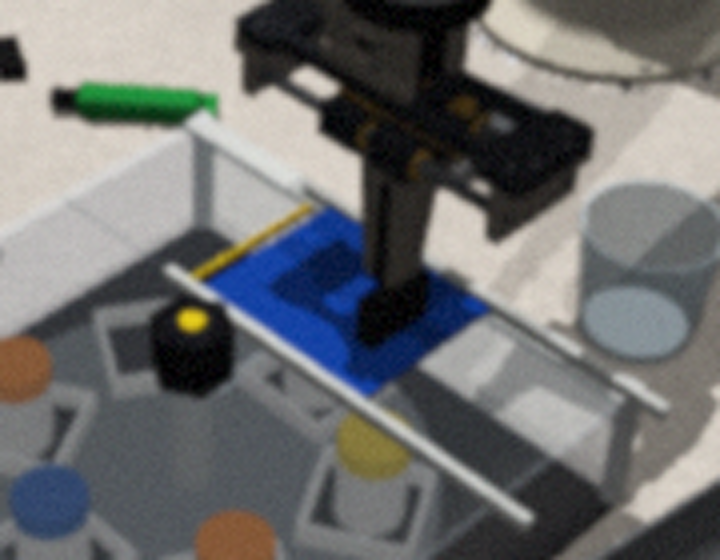

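View pics/w10c.png

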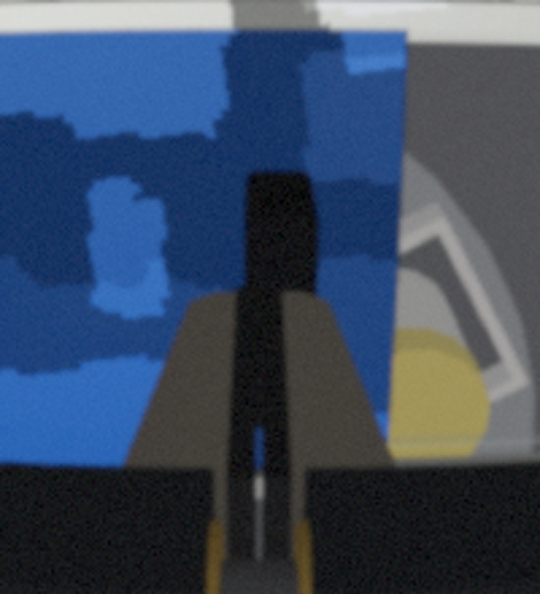

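```bash
cat >> h.py <<'E'
def dark(im,box,th=70):
    x0,y0,x1,y1=box; g=im[y0:y1,x0:x1].max(2); v,u=np.nonzero(g<th); return u.mean()+x0,v.mean()+y0,len(u)
def handle(c,box=(220,218,262,258)):
    p=dark(c["pixels"],box); X=back(c,p[0],p[1],.125); a=np.radians(YAW); d=X[:2]-HUB
    return p,d[0]*np.cos(a)+d[1]*np.sin(a),-d[0]*np.sin(a)+d[1]*np.cos(a)
E
python3 - <<'E'
from h import *
p=np.array(bot.current_ee_pos())
bot.line_to(p+[0,0,.12]); bot.goto([.35,-.25,.33],rv(A)); c=bot.read_camera("top"); print(handle(c))
cv2.imwrite("pics/t11.png",cv2.resize(c["pixels"][205:280,215:315],None,fx=6,fy=6,interpolation=cv2.INTER_CUBIC))
s=bot.read_camera("scene"); cv2.imwrite("pics/s11.png",cv2.resize(s["pixels"][200:300,290:440],None,fx=5,fy=5,interpolation=cv2.INTER_CUBIC))
for x in(-.1255,-.0795):
  for y in (.028+.013,.042+.013):
    for z in (.102,.134): print(x,y,z,proj(c,H(x,y,z))-[215,205], (proj(s,H(x,y,z))-[290,200])*5)
E
```

```text
((np.float64(236.26666666666665), np.float64(237.81960784313725), 255), np.float64(-0.10609181678658837), np.float64(0.05241865508744597))
-0.1255 0.041 0.102 [27.67118597 45.0097466 ] [407.51584721 272.47092149]
-0.1255 0.041 0.134 [24.94334147 43.20398388] [412.79998512 217.84092822]
-0.1255 0.055 0.102 [20.49964319 44.10135461] [431.10918223 287.76251632]
-0.1255 0.055 0.134 [17.50441318 42.26212409] [436.8940592  233.03722105]
-0.0795 0.041 0.102 [31.1589372  21.65987609] [337.05263967 320.6288955 ]
-0.0795 0.041 0.134 [28.58027945 19.00019082] [341.05895087 265.6515146 ]
-0.0795 0.055 0.102 [24.03637708 20.76394116] [360.6918831  336.63147539]
-0.0795 0.055 0.134 [21.19404085 18.07172473] [365.20246106 281.56819664]
```

View pics/t11.png

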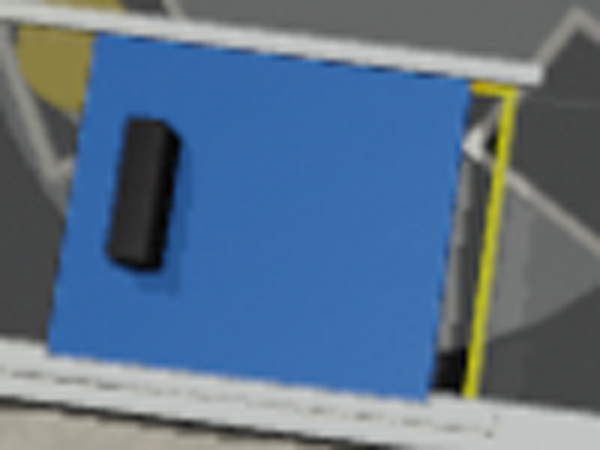

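View pics/s11.png

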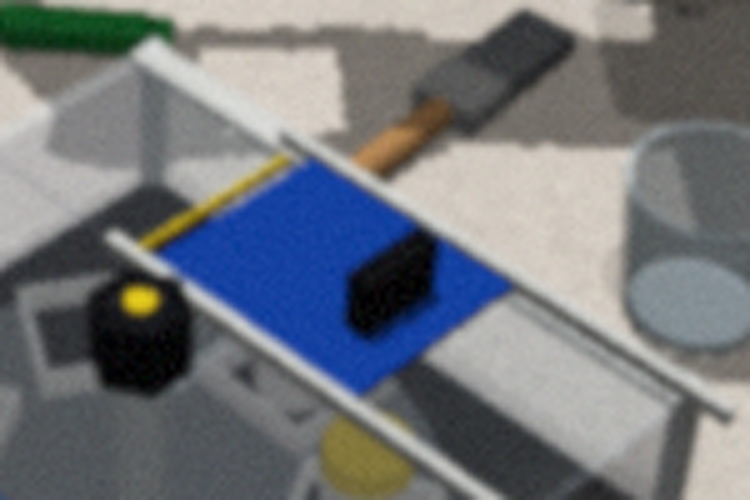

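```bash
python3 - <<'E'
from h import *
ims=[]
def grab(tag):
    s=bot.read_camera("scene")["pixels"][210:290,310:410]; w=bot.read_camera("wrist")["pixels"][190:400,215:425]
    ims.append(np.hstack([cv2.resize(s,(250,200)),cv2.resize(w,(200,200))]))
bot.set_gripper(.3,20)
q=H(-.1025,.048,.107)
bot.goto(q+[0,0,.1],rv(A)); bot.line_to(q); grab("open"); print(F(),bot.current_opening())
for o in (.25,.2,.15,.1,.05,0):
    bot.set_gripper(o,20); print(o,bot.current_opening(),F())
grab("closed")
bot.line_to(H(-.1025,.058,.107),max_speed=.05); grab("+10"); print(F())
bot.line_to(H(-.1025,.048,.107),max_speed=.05); grab("back"); print(F())
cv2.imwrite("pics/grid.png",np.vstack([np.hstack(ims[:2])[:, :900],np.hstack(ims[2:])]))
E
python3 -c "
import cv2;im=cv2.imread('pics/grid.png');cv2.imwrite('pics/grid.png',cv2.resize(im,(800,356)))"
```

```text
[ 0.1 -0.8  0.1] 0.29826054632004806
0.25 0.2517114087805876 [ 0.4  0.7 -0. ]
0.2 0.19852195144883772 [-0.4 -0.5  0.1]
0.15 0.14925150990867836 [0.1 1.1 0.7]
0.1 0.10243270537610824 [0.6 1.2 3.5]
0.05 0.04989411429613824 [ 0.1 -0.9  4.4]
0 0.007907720884528858 [ 0.8 -0.1  5.3]
[1.3 1.  6.6]
[ 0.1 -2.2  6. ]
```

View pics/grid.png

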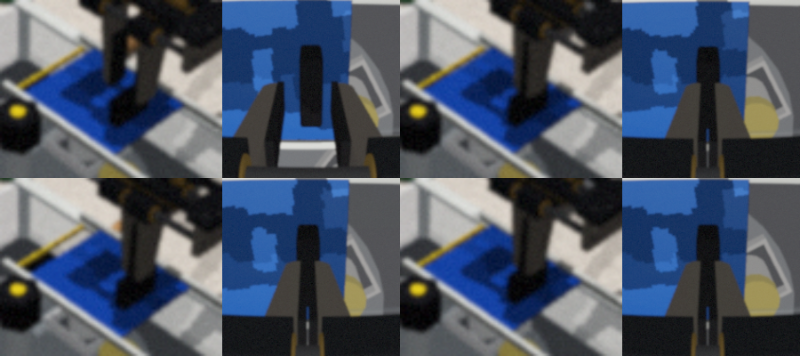

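```bash
cat >> h.py <<'E'
def whandle(tag=None):
    w=bot.read_camera("wrist"); 
    if tag: cv2.imwrite(f"pics/{tag}.png",cv2.resize(w["pixels"][180:400,100:440],None,fx=2.3,fy=2.3,interpolation=cv2.INTER_CUBIC))
    return w
E
python3 - <<'E'
from h import *
bot.set_gripper(.3,5); whandle("g0")
bot.set_gripper(.2,5); print(bot.current_opening(),F())
for y in (.044,.040,.036,.032):
    bot.line_to(H(-.1025,y,.107),max_speed=.03); bot.hold(.2); print(y,bot.current_opening(),F())
whandle("g1")
E
```

```text
0.20398282089120134 [ 0.1  0.2 -0.2]
0.044 0.2015614350040638 [-0.9  0.5 -1.2]
0.04 0.19757651603591628 [ 0.5  0.3 -1.2]
0.036 0.20118922609835674 [ 0.1 -0.3  0.9]
0.032 0.1947374135750597 [-1.3  0.6  3.7]
```

View pics/g0.png

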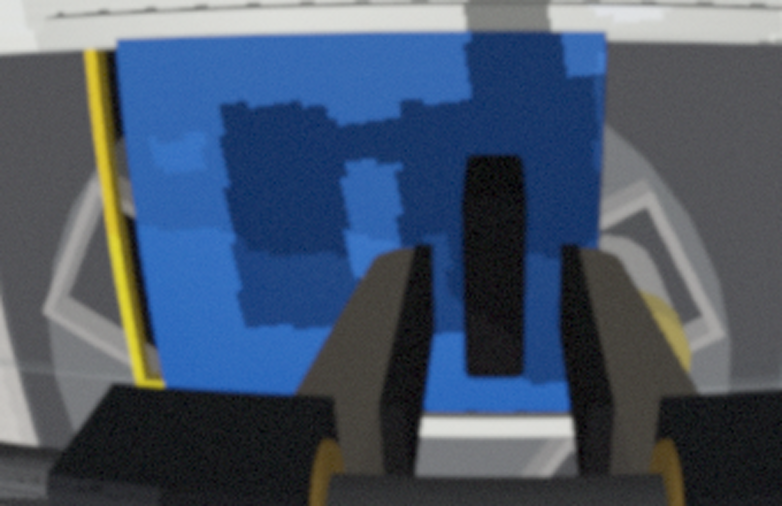

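View pics/g1.png

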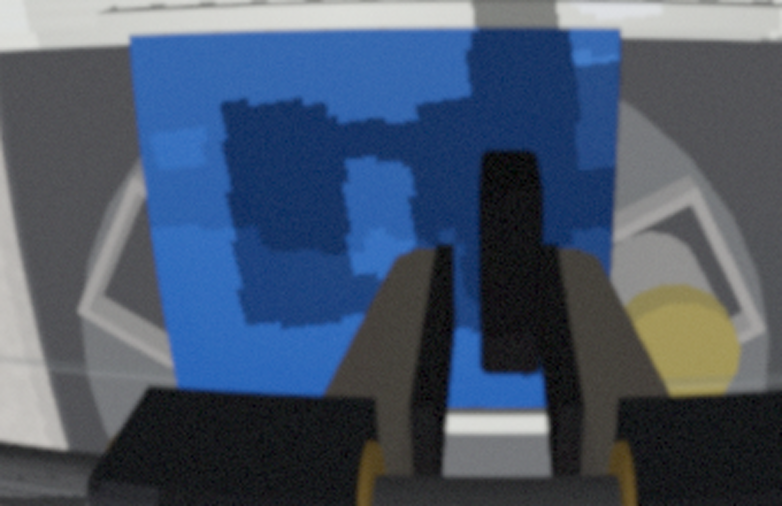

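```bash
python3 - <<'E'
from h import *
bot.line_to(H(-.1025,.034,.107),max_speed=.03); bot.line_to(H(-.1025,.034,.207)); print(F())
bot.goto([.35,-.25,.33],rv(A)); bot.hold(.3); c=bot.read_camera("top"); print(handle(c,(228,218,260,258)))
t=cv2.imread("pics/s5_t.png"); im=np.zeros((480,640,3),np.uint8)+255; im[95:325,60:520]=cv2.resize(t,(460,230),interpolation=cv2.INTER_AREA)
print("open",handle({**c,"pixels":im},(172,212,198,248)))
cv2.imwrite("pics/fin.png",cv2.resize(c["pixels"][95:325,60:520],None,fx=1.7,fy=1.7,interpolation=cv2.INTER_CUBIC))
cv2.imwrite("pics/fin_c.png",cv2.resize(c["pixels"][100:295,165:375],None,fx=3,fy=3,interpolation=cv2.INTER_CUBIC))
s=bot.read_camera("scene"); cv2.imwrite("pics/fin_s.png",s["pixels"]); print(bot.current_clock())
E
```

```text
[ 0.2  0.2 -0.6]
((np.float64(245.08675799086757), np.float64(238.3881278538813), 219), np.float64(-0.10506593269725323), np.float64(0.03575001199723166))
open ((np.float64(184.3657587548638), np.float64(230.2373540856031), 257), np.float64(-0.1041483624623318), np.float64(0.15194493198663747))
91.5167
```

View pics/fin.png

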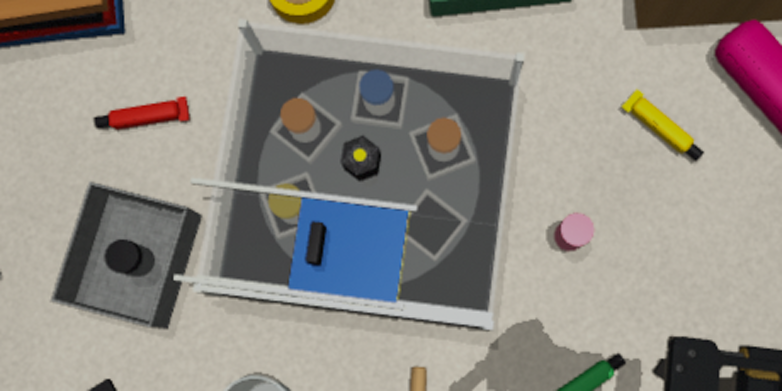

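View pics/fin_c.png

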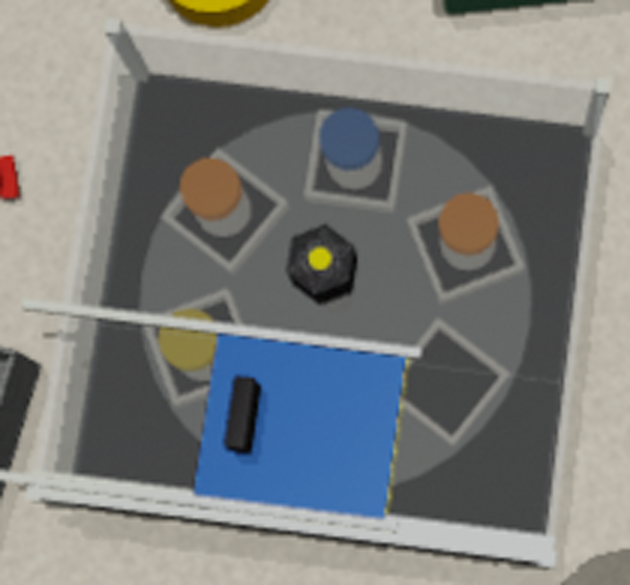

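View pics/fin_s.png

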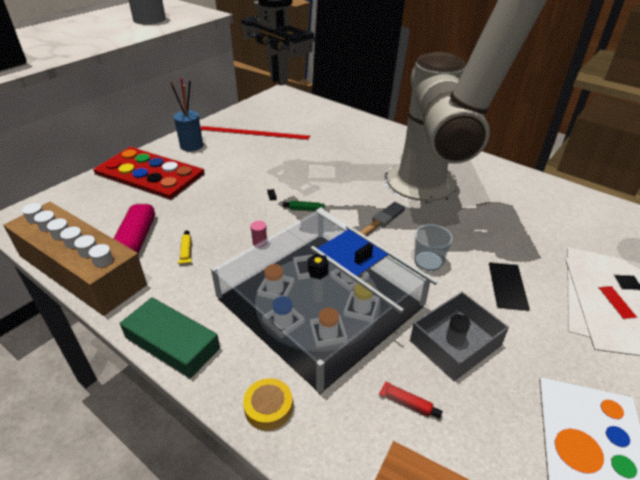

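```bash
python3 -c "
from workcell import bot
print(bot.current_contact_force(),bot.current_clock()); bot.job_done()"
```

```text
[-0.14389407  0.09541555  0.04057225] 91.5167
the job is handed in; nothing more can be done
```

The job is done and handed in at 91.5 s on the robot's clock, well inside the 210 s limit; no verdict was reported.

**What I did**
- I slid the shutter open; the handle measured about 117 mm from its shut position.
- I put the blue pot in the window pocket, turned the hub −120°, and moved the dried-out pot to the basket. The yellow pot went into the pocket that freed.
- I turned the hub −60° and put the green pot in the next pocket, then slid the shutter shut. The red pot was absent, and I left the pink look-alike alone.

**Last checks**
- **Shutter:** it measured about 1 mm from shut, with the yellow trim covered.
- **Pots:** blue, yellow and both orange-lidded pots stand upright in their pockets. The green pot was seen upright before the shutter closed over it, so the final picture does not show it.
- **Turret:** it sits at a detent.
- **Basket:** it was knocked a few centimetres during the run; the dried-out pot is still standing inside.
- **Bystanders:** the tubes and eraser look unmoved.
- **Robot:** it is clear of everything, with contact force near zero.

**What went wrong on the way**
- My first attempt to shut the shutter left it about 13 mm open. With a 20 N pinch the fingers read fully shut, not about 14 mm apart on the handle, so it slipped.
- A push with closed fingers then did not move it. Pushing gently with the gripper 18 mm open shut it.

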